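# Lock the turntable with its cam handle

## Task

Lock the turntable: swing the steel latch handle anticlockwise (seen from above) by its upright black knob, up over the cam, until it drops fully down into its low notch, then let go of it. Do not turn the turntable in doing so.

Things in the scene. Friction and masses are not known exactly. Their poses are not given: they have to be found in the camera images.
- latch (a joint): turn of the latch handle about its upright post, rad, growing anticlockwise seen from above; starts at 0 to 0.35. From 0.5 to 1.1 its pin climbs a cam and the handle rises 8 mm; level to 1.27; by 1.4 it has dropped 18 mm, pressed down by a 7 N spring, into the notch (upright wall behind). Stop at 1.70. Turning takes 1 to 3 N at the knob; a tight grip may keep it from dropping until let go.
- latch_knob (a point): centre of the upright black bakelite knob on the handle's end: cylinder 26 mm wide, 50 tall, 100 mm from the post's axis, 82 mm above the counter at the start (90 on the cam, 72 in the notch), free all round. A steel bar 14 mm wide, 10 mm thick runs from the post to it, bar top 25 mm below this point. Opposite, a 68 mm tongue lies over the turntable's rim when locked.
- latch_pivot (a point): point on the axis of the steel latch post (14 mm across), 57 mm above the counter; the post's top is 72 mm above the counter. It stands on a fixed grey base plate (400 x 340 x 10 mm, with three wing nuts 30 mm tall) on the robot's side of the turntable.
- turntable (a joint): turn of the black bakelite turntable on its pivot, rad, 0 at the start, growing anticlockwise seen from above. It is a disc 270 mm across, its top 35 mm above the counter, its axis 185 mm beyond the latch post; it spins easily and carries a loose circular rule, compass, set square and small weight (48 mm tall).

How it is judged:
At the end, for the whole second after the job is handed in: The latch handle is turned past 1.30 rad and has dropped into the notch (knob centre below 75.5 mm, 72 when fully down), at rest (value of joint latch above 1.3 rad and height (world z) of latch_knob below 0.0755 m and velocity of joint latch between -0.1 and 0.1 rad/s); the robot touches nothing.
It fails at once if the turntable is turned by more than 0.3 rad (17 degrees) (value of joint turntable above 0.3 rad or value of joint turntable below -0.3 rad).
It also fails if it takes over 35 s, if anything falls off the work surface, if the arm or the gripper's body presses on something with over 40 N, if the wrist force passes 120 N, or if a joint passes its speed limit or range.

## Robot

A 7-joint arm with a two-finger parallel gripper is mounted at the origin on the work surface. World frame = base frame: x ahead of the robot, y to its left, z up, the work surface at z = 0. Lengths are in m, angles in rad, forces in N, time in s.
With the tool pointing down it reaches from about 0.425 to 0.825 m from the base axis. Payload 3.6 kg.
Tool frame: the origin (TCP) lies midway between the tips of the shut fingers; the grasp point (between the pads) lies robot.grasp_offset behind it (robot.grasp_offset is the distance from the TCP to the grasp point, in m); z points along the fingers, y is the line along which they close (so a half turn about z gives the same grasp; the last joint's range is limited). The gripper opens to 85 mm and grips with 20 to 120 N. Pads are 22 mm wide; open, the fingers measure 114 mm over their backs; the gripper's body (76 mm by 85 mm) begins 54 mm behind the grasp point. The pads swing forward as they close: fully open they stand 13 mm farther back than shut.
Start: joints at [-1.337, 0.615, -0.013, 1.423, 0.008, 1.103, -0.04], TCP at [0.167, 0.628, 0.203] pointing down, gripper open.
Joint ranges: [-3.12, 3.12], [-0.3, 2.06], [-1.34, 1.32], [0.26, 2.42], [-1.36, 4.5], [0.01, 1.98], [-2.84, 2.84]. Speed limits (rad/s): [2.79, 2.79, 3.14, 3.14, 3.14, 3.14, 3.14].

## Interface

Orientations are given as a rotation vector (axis times angle).
In Python, from cell import robot gives the robot as it stands.
- The arm moves only by the tool step_arm, never from a script. Its argument "series" is a list of rows, each a list of 3 entries, a list of its own where there are three numbers: the closure, from 0 (fully open) to 1 (shut), then the shift along the world's x, y, z in mm, then the turn about the world's z in rad. In form: [[claw, [x, y, z], yaw], ...]. A call has 1 to 20 rows; each row shifts and turns the commanded pose from where the row before left it; what a row does not reach is not made up. A row lasts 1/10 s, in which the tool goes at most 50 mm and 8.59 degrees, less where a joint would pass 70% of its speed; a pose out of reach is approached as far as the arm can. A call is refused whole if a number of a shift passes 50 or a number of a turn 0.15, either way. A call with a gripper value outside its range is refused whole. The fingers move at their own pace and stop on an object; the grip force is fixed at half the most. Time passes only in rows, so rows that do not move let the fingers close. It gives the time, the measured TCP pose, the force, the opening and the grip force at its end, in the units of the state.
- robot.sense(): the state, without advancing time (a new reading comes with each control period).
- robot.camera(name): name is "side" or "top"; returns the picture (420x560x3 uint8, red, green, blue); there is no depth.
- robot.camera_model(name): a dict with "intrinsics" (3x3 intrinsics, pixels), "camera_from_world" (4x4, takes a point from world to camera coordinates). Camera axes: x right, y down, z forward; pixel columns grow to the right and rows downward; lengths in m; the calibration is good to about 2 mm. A picture is of the moment at which its call begins. camera_model takes no time and is no camera call.
- robot.job_done(): hands the job in; it is judged then, once.
The state is a dict: "t": time; "joint_pos": joint angles; "joint_vel": joint speeds; "joint_torque": joint torques, N m; "position": TCP position; "ee_rot": TCP orientation; "force": force on the tool from outside, world axes, zero at the start; "wrist_torque": the same for the moment, N m; "finger_gap": finger opening in m; "finger_force": force on a finger pad.
Only numpy, scipy, OpenCV 4.12 (cv2) and the standard library are available. Lean on these libraries where they do the work, as an engineer would, in place of code of your own. Each camera call takes 0.05 s, during which the arm holds its last target. There are 200 camera calls.

## Working session

There is one attempt and no reset: what is moved stays moved. The work goes in short steps, Python scripts to look and compute and a tool call to move; the robot and the scene stay as the last step left them, time stands still between calls to the robot, and variables do not carry over. Pictures are saved under pics/ and viewed, at most 10 in all, crops included, and the job is handed in when it is done.

Besides the shell and the picture viewer there is one more tool, called by a JSON object that holds its "api" and its "payload", one argument or row to a line. step_arm: Moves the arm, as the interface text tells. Its arguments: {"type":"object","properties":{"series":{"type":"array"}},"required":["series"]}

```bash
mkdir -p pics
python3 - <<'E'
from cell import robot
import cv2,numpy as np
for n in("top","side"):
    im=robot.camera(n); cv2.imwrite(f"pics/{n}0.png",im[:,:,::-1])
    m=robot.camera_model(n); print(n,np.array(m["intrinsics"]).round(1).tolist(),np.array(m["camera_from_world"]).round(3).tolist())
s=robot.sense(); print(s["t"],s["position"],s["ee_rot"],s["finger_gap"],robot.grasp_offset)
E
```

```text
top [[423.9, 0.0, 278.1], [0.0, 423.9, 210.6], [0.0, 0.0, 1.0]] [[0.02, -0.999, -0.028, 0.066], [-0.992, -0.017, -0.129, 0.688], [0.128, 0.03, -0.991, 0.683], [0.0, 0.0, 0.0, 1.0]]
side [[510.4, 0.0, 277.3], [0.0, 510.4, 205.7], [0.0, 0.0, 1.0]] [[-0.956, -0.292, -0.018, 0.653], [-0.138, 0.505, -0.852, 0.136], [0.258, -0.812, -0.523, 0.629], [0.0, 0.0, 0.0, 1.0]]
0.1 [0.16678936 0.62745221 0.202364  ] [-0.40686645 -3.11487438  0.0035999 ] 0.08510512006180353 0.0187
```

View pics/top0.png

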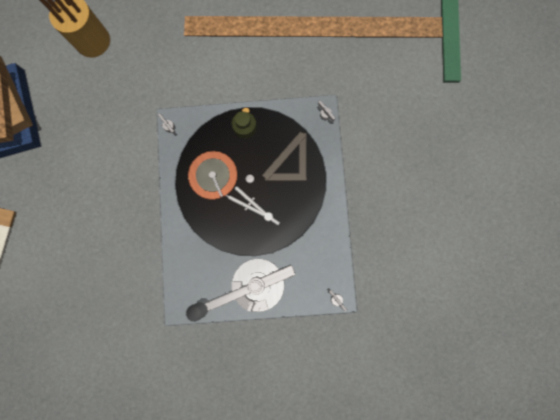

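View pics/side0.png

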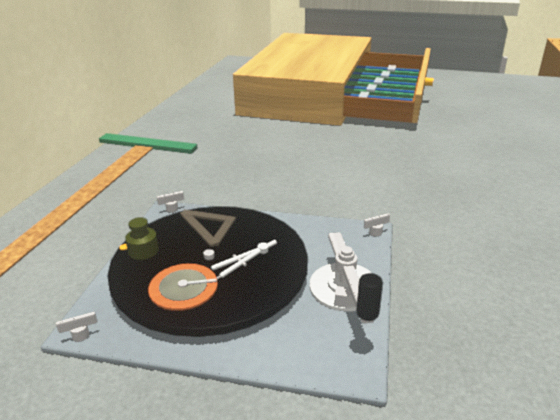

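The top view shows the knob at about (197,312), the post at (257,286) and the tongue to the right. In the side view the knob is at (370,297) and the post top at (346,253). Seen from above, the knob has to swing towards the robot.

```bash
cat > h.py <<'E'
from cell import robot
import numpy as np, cv2
def ray(n,uv,z):
    m=robot.camera_model(n);K=np.array(m["intrinsics"]);T=np.array(m["camera_from_world"])
    c=-T[:3,:3].T@T[:3,3];d=T[:3,:3].T@np.linalg.inv(K)@[*uv,1]
    return c+d*(z-c[2])/d[2]
def dark(n,roi,z,th=45):
    im=robot.camera(n);x0,y0,x1,y1=roi
    k=(im[y0:y1,x0:x1].max(2)<th).astype(np.uint8)
    N,l,s,c=cv2.connectedComponentsWithStats(k)
    for i in range(1,N):
        if s[i,4]>40: print(n,s[i].tolist(),(c[i]+[x0,y0]).round(1),ray(n,c[i]+[x0,y0],z).round(4))
    return im
E
python3 - <<'E'
from h import *
dark("top",(170,290,225,335),.09)
dark("side",(350,260,400,330),.082)
for n,uv in(("top",(257.5,284.5)),("side",(346,253))): print(n,ray(n,uv,.072))
im=robot.camera("top")[240:335,170:310,::-1];a=cv2.resize(im,None,fx=4,fy=4,interpolation=2)
b=robot.camera("side")[225:355,300:410,::-1]
b=cv2.resize(b,None,fx=2,fy=380/130,interpolation=2); cv2.imwrite("pics/c.png",np.hstack([a,b]))
E
```

```text
top [0.56135723 0.10931839 0.072     ]
side [0.55486757 0.11995046 0.072     ]
```

View pics/c.png

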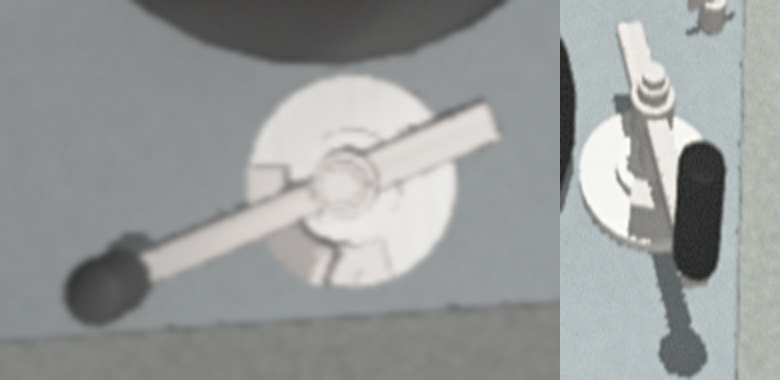

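The knob shows in the side view at about (369.5,297) and in the top view at about (195,312). The post top is at about (256,285) in the top view and (346.5,249) in the side view.

Run:
```python
from h import *
print("post",ray("top",(256.2,285),.072),ray("side",(346.5,248.5),.072))
print("knob",ray("top",(195,312.3),.107),ray("top",(196.5,311.5),.082),ray("side",(369.5,296.8),.082),ray("side",(371,279),.107))
dark("top",(170,290,225,335),.1,70);dark("side",(350,260,400,330),.082,60)
```

```text
post [0.56051254 0.11140812 0.072     ] [0.55597605 0.1104703  0.072     ]
knob [0.51884121 0.20155745 0.107     ] [0.51734946 0.20467375 0.082     ] [0.51422704 0.20413972 0.082     ] [0.51449849 0.20446534 0.107     ]
top [17, 13, 15, 14, 71] [192.6 308.4] [0.524  0.2072 0.1   ]
side [7, 14, 25, 46, 904] [368.9 296.9] [0.5149 0.2045 0.082 ]
```

{"api": "step_arm", "payload": {
  "series": [
    [0.4,[29,-35,0],-0.1],
    [0.4,[29,-35,0],-0.1],
    [0.4,[29,-35,0],-0.1],
    [0.4,[29,-35,0],-0.1],
    [0.4,[29,-35,0],-0.1],
    [0.4,[29,-35,0],-0.1],
    [0.4,[29,-35,0],-0.1],
    [0.4,[29,-35,0],-0.1],
    [0.4,[29,-35,0],-0.09],
    [0.4,[29,-35,0],0],
    [0.4,[29,-35,0],0],
    [0.4,[29,-35,0],0],
    [0.4,[0,0,0],0],
    [0.4,[0,0,0],0]
  ]
}}

```text
t: 1.8
position: [0.5156, 0.2069, 0.2034]
ee_rot: [-1.713, -2.634, -0.0]
force: [-0.9, 1.0, 0.2]
finger_gap: 0.0514
finger_force: 0.0
```

{"api": "step_arm", "payload": {
  "series": [
    [0.4,[0,-3,-26],0],
    [0.4,[0,0,-26],0],
    [0.4,[0,0,-26],0],
    [0.4,[0,0,0],0],
    [0.4,[0,0,0],0]
  ]
}}

```text
t: 2.3
position: [0.5143, 0.2068, 0.1257]
ee_rot: [-1.704, -2.638, -0.0]
force: [0.6, 0.4, 0.1]
finger_gap: 0.0511
finger_force: 0.0
```

Run:
```python
from h import *
a=robot.camera("top")[200:400,100:330,::-1];b=robot.camera("side")[160:360,280:450,::-1]
cv2.imwrite("pics/d.png",cv2.resize(np.hstack([a,b]),None,fx=2,fy=2)); s=robot.sense();print(s["position"],s["force"])
```

```text
[0.51569598 0.20642388 0.12688733] [0.024428   0.10319175 0.23619096]
```

View pics/d.png

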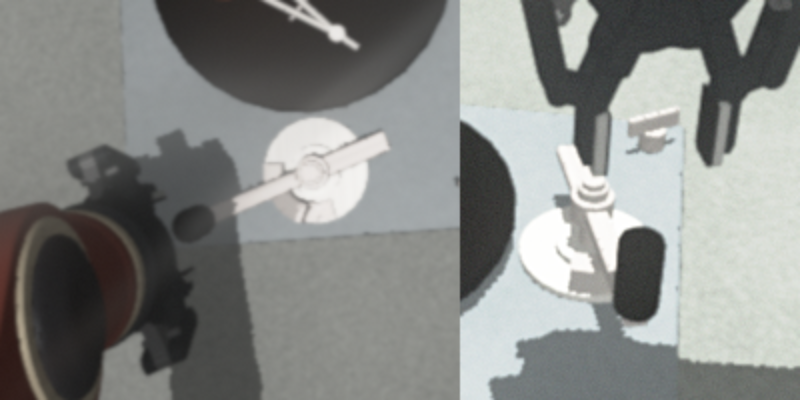

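The picture shows the two fingertips straddling the knob above it: side-view tips midpoint about (378,244), knob top (371,279). I'll check that the midpoint lies over the knob.

Run:
```python
from h import *
print(ray("side",(378,244),.133),ray("side",(378,244),.127))
```

```text
[0.51305505 0.17608527 0.133     ] [0.51365276 0.16763832 0.127     ]
```

Run:
```python
from h import *
m=robot.camera_model("side");K=np.array(m["intrinsics"]);T=np.array(m["camera_from_world"])
for p in([.539,.217,.134],[.492,.196,.134],[.516,.206,.127],[.516,.204,.107],[.516,.204,.082],[.46,.111,.01]):
    q=K@(T[:3,:3]@p+T[:3,3]);u=q[:2]/q[2];print(p,u,((u-[280,160])*2+[460,0]).round())
s=robot.sense();print(s["position"],s["ee_rot"],s["finger_gap"])
im=robot.camera("side")[200:330,320:430,::-1];cv2.imwrite("pics/e.png",cv2.resize(im,None,fx=4.5,fy=4.5,interpolation=2))
```

```text
[0.539, 0.217, 0.134] [347.21848    261.89767067] [594. 204.]
[0.492, 0.196, 0.134] [396.11503571 257.35991259] [692. 195.]
[0.516, 0.206, 0.127] [370.83358889 264.64534721] [642. 209.]
[0.516, 0.204, 0.107] [369.63810997 278.47830605] [639. 237.]
[0.516, 0.204, 0.082] [367.87751721 296.41537652] [636. 273.]
[0.46, 0.111, 0.01] [418.37784135 299.95364149] [737. 280.]
[0.51569598 0.20642388 0.12688733] [1.70558822 2.6367963  0.00414028] 0.05110455581871933
```

View pics/e.png

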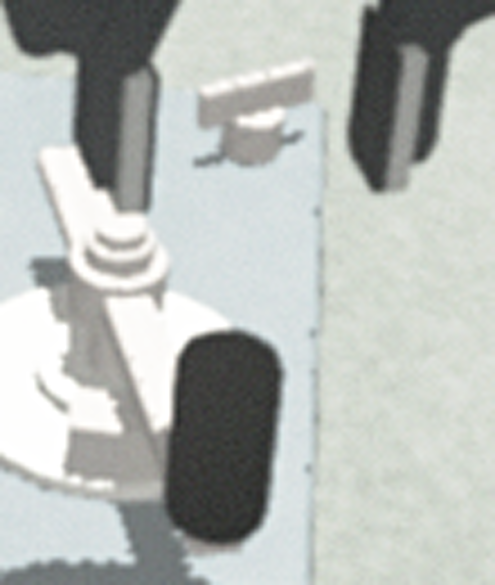

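Run:
```python
from h import *
for n in("top","side"):
  m=robot.camera_model(n);K=np.array(m["intrinsics"]);T=np.array(m["camera_from_world"])
  for z in(.13,.16,.2,.25,.3):
    for k in(-.045,0,.045):
      p=np.array([.516+k*.913,.206+k*.405,z]);q=K@(T[:3,:3]@p+T[:3,3]);print(n,z,k,(q[:2]/q[2]).round(),end=" ")
    print()
cv2.imwrite("pics/f.png",cv2.resize(np.hstack([robot.camera("top")[220:420,80:280,::-1],robot.camera("side")[0:200,270:470,::-1]]),None,fx=2,fy=2,interpolation=2))
```

```text
top 0.13 -0.045 [199. 345.] top 0.13 0 [188. 316.] top 0.13 0.045 [178. 287.] 
top 0.16 -0.045 [195. 349.] top 0.16 0 [183. 318.] top 0.16 0.045 [172. 288.] 
top 0.2 -0.045 [188. 355.] top 0.2 0 [176. 322.] top 0.2 0.045 [164. 290.] 
top 0.25 -0.045 [178. 364.] top 0.25 0 [165. 328.] top 0.25 0.045 [152. 292.] 
top 0.3 -0.045 [166. 374.] top 0.3 0 [151. 334.] top 0.3 0.045 [137. 295.] 
side 0.13 -0.045 [413. 258.] side 0.13 0 [371. 262.] side 0.13 0.045 [328. 266.] 
side 0.16 -0.045 [417. 235.] side 0.16 0 [373. 239.] side 0.16 0.045 [329. 242.] 
side 0.2 -0.045 [422. 201.] side 0.2 0 [377. 204.] side 0.2 0.045 [331. 208.] 
side 0.25 -0.045 [429. 154.] side 0.25 0 [381. 157.] side 0.25 0.045 [333. 161.] 
side 0.3 -0.045 [437. 102.] side 0.3 0 [386. 105.] side 0.3 0.045 [335. 108.]
```

View pics/f.png

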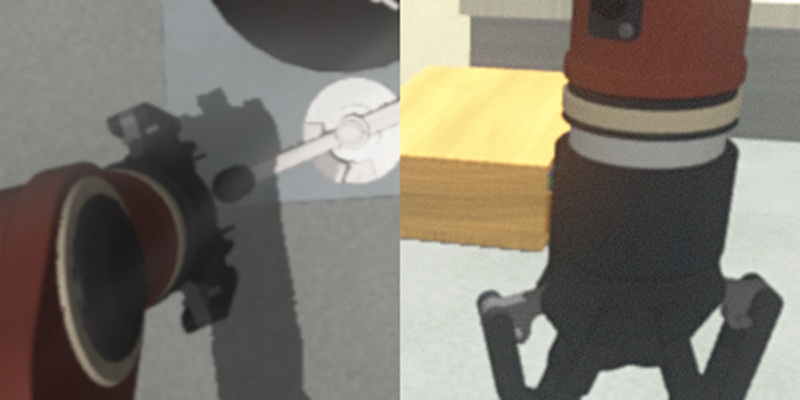

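The knuckles agree with the reported pose in both views. The tips just look about 20 mm higher than nominal, so I'll descend straddling the knob and check.

{"api": "step_arm", "payload": {
  "series": [
    [0.4,[0,-1,-15],0],
    [0.4,[0,0,-15],0],
    [0.4,[0,0,-15],0],
    [0.4,[0,0,-15],0],
    [0.4,[0,0,-7],0],
    [0.4,[0,0,0],0],
    [0.4,[0,0,0],0]
  ]
}}

```text
t: 3.25
position: [0.5155, 0.2043, 0.0591]
ee_rot: [1.708, 2.636, 0.002]
force: [-0.3, -0.0, 0.4]
finger_gap: 0.0514
finger_force: 0.0
```

Run:
```python
from h import *
a=robot.camera("top")[220:400,100:300,::-1];b=robot.camera("side")[180:360,300:480,::-1]
cv2.imwrite("pics/g.png",cv2.resize(np.hstack([a,b]),None,fx=2,fy=2,interpolation=2))
```

```text
(no output)
```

View pics/g.png

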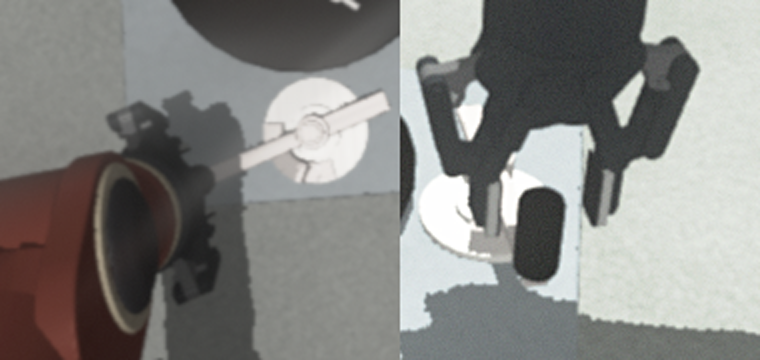

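The fingers now stand on either side of the knob in the side view: tips at crop (490,235) and (605,222), knob at (540,233). I'll start the push and check with the force.

{"api": "step_arm", "payload": {
  "series": [
    [0.4,[-4.5,-2.3,0],0.05],
    [0.4,[-4.5,-2.4,0],0.05],
    [0.4,[-4.2,-2.8,0],0.05],
    [0.4,[-4.3,-2.8,0],0.05],
    [0.4,[-4,-3.2,0],0.05],
    [0.4,[-3.9,-3.2,0],0.05],
    [0.4,[-3.7,-3.6,0],0.05],
    [0.4,[-3.6,-3.6,0],0.05],
    [0.4,[0,0,0],0]
  ]
}}

```text
t: 4.25
position: [0.484, 0.1813, 0.0598]
ee_rot: [1.149, 2.921, 0.006]
force: [-0.0, 1.2, 1.9]
finger_gap: 0.0515
finger_force: 0.8
```

Run:
```python
from h import *
a=robot.camera("top")[220:400,100:300,::-1];b=robot.camera("side")[180:360,300:480,::-1]
cv2.imwrite("pics/i.png",cv2.resize(np.hstack([a,b]),None,fx=2,fy=2,interpolation=2))
```

```text
(no output)
```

View pics/i.png

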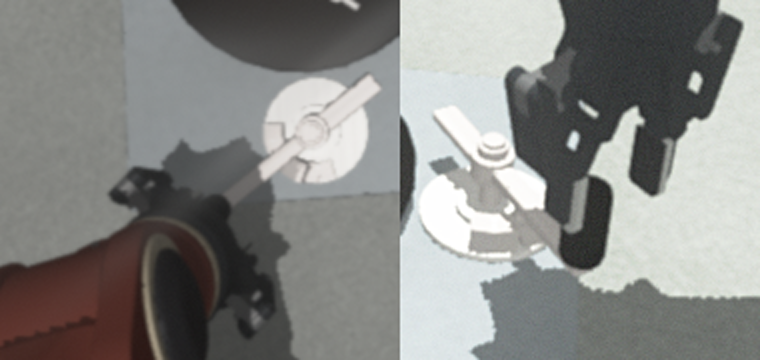

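The push works. The bar has turned about 0.25 rad, and the trailing pad overlaps the knob at side crop (578,205). I'll continue.

{"api": "step_arm", "payload": {
  "series": [
    [0.4,[-3.3,-3.9,0],0.05],
    [0.4,[-3.2,-4,0],0.05],
    [0.4,[-2.9,-4.2,0],0.05],
    [0.4,[-2.8,-4.3,0],0.05],
    [0.4,[-2.4,-4.5,0],0.05],
    [0.4,[-2.4,-4.5,0],0.05],
    [0.4,[-2,-4.7,0],0.05],
    [0.4,[-1.9,-4.7,0],0.05],
    [0.4,[-1.5,-4.9,0],0.05],
    [0.4,[-1.4,-4.9,0],0.05],
    [0.4,[-1,-5,0],0.05],
    [0.4,[-0.9,-5,0],0.05],
    [0.4,[-0.5,-5,0],0.05],
    [0.4,[-0.4,-5.1,0],0.05],
    [0.4,[0,0,0],0]
  ]
}}

```text
t: 5.85
position: [0.4548, 0.114, 0.0581]
ee_rot: [-0.082, -3.138, 0.003]
force: [-0.5, -0.5, -0.9]
finger_gap: 0.0513
finger_force: 0.0
```

Run:
```python
from h import *
a=robot.camera("top")[220:400,120:320,::-1];b=robot.camera("side")[180:360,320:500,::-1]
cv2.imwrite("pics/j.png",cv2.resize(np.hstack([a,b]),None,fx=2,fy=2,interpolation=2))
```

```text
(no output)
```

View pics/j.png

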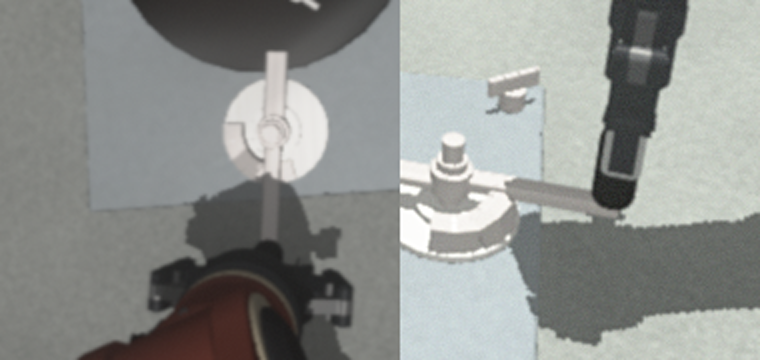

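The tongue now points over the turntable rim at top crop (277,55), and the handle has slid well down the post, so it looks dropped. I'll nudge a little further for certainty and read the force.

{"api": "step_arm", "payload": {
  "series": [
    [0.4,[0,-3,0],0.03],
    [0.4,[0,-3,0],0.03],
    [0.4,[0,0,0],0],
    [0.4,[0,0,0],0]
  ]
}}

```text
t: 6.35
position: [0.4557, 0.1095, 0.0584]
ee_rot: [0.015, -3.141, 0.0]
force: [0.3, -0.3, -0.3]
finger_gap: 0.0506
finger_force: 0.0
```

No contact, so the knob is free inside the cage. I'll lift off and check.

{"api": "step_arm", "payload": {
  "series": [
    [0.4,[0,2,15],0],
    [0.4,[0,0,20],0],
    [0.4,[0,0,30],0],
    [0.4,[0,0,40],0],
    [0.4,[0,0,40],0],
    [0.4,[0,40,0],0],
    [0.4,[0,45,0],0],
    [0.4,[0,45,0],0],
    [0.4,[0,45,0],0],
    [0.4,[0,0,0],0],
    [0.4,[0,0,0],0]
  ]
}}

```text
t: 7.45
position: [0.4548, 0.2877, 0.203]
ee_rot: [0.021, -3.141, 0.001]
force: [0.2, -1.2, -1.0]
finger_gap: 0.0512
finger_force: 0.0
```

Run:
```python
from h import *
print(robot.sense()["force"])
a=robot.camera("top")[100:380,160:360,::-1];b=robot.camera("side")[120:400,300:500,::-1]
cv2.imwrite("pics/k.png",cv2.resize(np.hstack([a,b]),None,fx=2,fy=2,interpolation=2))
```

```text
[ 0.19045813 -1.22705828 -0.95720589]
```

View pics/k.png

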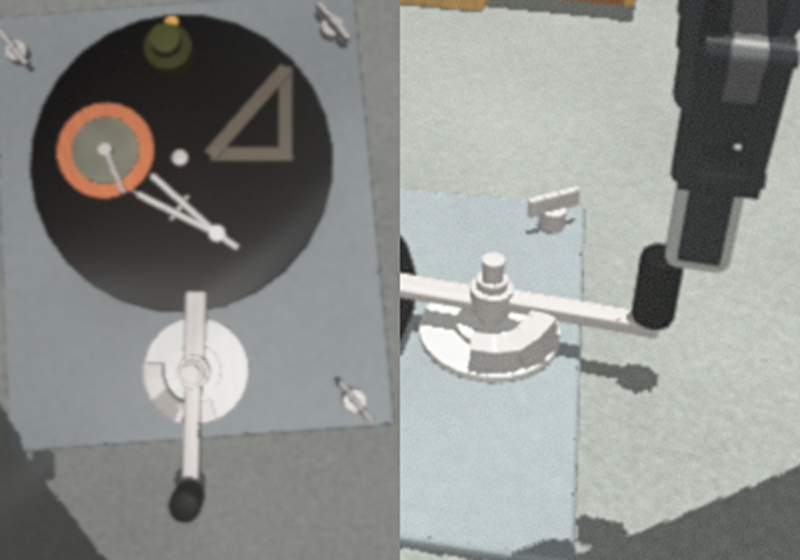

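The handle points towards the robot, the post stands clearly proud of the hub, and the turntable has not moved. I'll triangulate the knob from the top view at (253,347.5) and the side view at (428.5,263) to get its height.

Run:
```python
from h import *
def tri(a,b):
    P=[np.array(robot.camera_model(n)["intrinsics"])@np.array(robot.camera_model(n)["camera_from_world"])[:3] for n in("top","side")]
    X=cv2.triangulatePoints(*P,np.array(a,float),np.array(b,float))[:,0];return (X[:3]/X[3]).round(4)
print("post top",tri((256.2,285),(346,248.5)))
for n,uv in(("top",(253,347.5)),("side",(430,246))):
    for z in(.097,.107,.115): print(n,z,ray(n,uv,z).round(4))
print("knob top",tri((253,346.5),(430,246)))
# side-view knob centre for each candidate height at x=.458, y=.113
m=robot.camera_model("side");K=np.array(m["intrinsics"]);T=np.array(m["camera_from_world"])
for z in(.072,.082,.09):
    for y in(.108,.113,.118):
        q=K@(T[:3,:3]@[.458,y,z]+T[:3,3]);print(z,y,(q[:2]/q[2]).round(1))
im=robot.camera("side");k=(im[235:295,405:438].max(2)<60).astype(np.uint8)
print(cv2.connectedComponentsWithStats(k)[2:])
```

```text
post top [0.5582 0.111  0.072 ]
top 0.097 [0.467  0.1118 0.097 ]
top 0.107 [0.4689 0.111  0.107 ]
top 0.115 [0.4704 0.1104 0.115 ]
side 0.097 [0.4572 0.1131 0.097 ]
side 0.107 [0.4578 0.1275 0.107 ]
side 0.115 [0.4584 0.139  0.115 ]
knob top [0.4615 0.1115 0.0947]
0.072 0.108 [426.7 260.2]
0.072 0.113 [426.4 262.6]
0.072 0.118 [426.2 265.1]
0.082 0.108 [427.8 253.6]
0.082 0.113 [427.6 256. ]
0.082 0.118 [427.3 258.5]
0.09 0.108 [428.7 248.2]
0.09 0.113 [428.5 250.6]
0.09 0.118 [428.3 253.1]
(array([[   0,    0,   33,   60, 1314],
       [  12,    8,   21,   41,  666]], dtype=int32), array([[12.86757991, 29.40943683],
       [22.18018018, 29.67867868]]))
```

The knob top is at about 0.095–0.097 m, so the centre is near 72 mm and the handle is fully down.

```bash
python3 -c "
from cell import robot
print(robot.job_done())"
```

```text
the job is handed in; nothing more can be done
None
```

The latch handle has swung over the cam and dropped into its notch (knob centre measured at about 72 mm), the gripper is clear, and the turntable shows no visible turn; the job is handed in, but no verdict came back.

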